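# Lay the clamp bar and start its crank bolt

### The job

Lay the steel clamp bar across the two pocket supports of the fixture, bolt end over the threaded boss, so that it lies fully home in both pockets, and let go of it. Then take the crank by its upright knob, turn the bolt backward (anticlockwise from above) until it drops off the start of the thread, stop there, and turn it forward (clockwise) one full turn. Finish holding: the program ends with the knob still gripped and the crank still; leave the other things on the bench where they are.

Things in the scene. Friction and masses are not known exactly. Their poses are not given: they have to be found in the camera images.
- fixture: fixed bench fixture: dark steel base plate 80 x 300 x 8 mm with a grey pocket support near each end of its long (y) axis (supports at 84 to 135 mm from the centre) and a round steel threaded boss between them. Origin: centre of the underside, on the bench; x across, y along, z up. Elsewhere between the supports there is free room down to the plate
- seat_mid (a point): midpoint between the two pocket floors, 42 mm above the bench: the bar's origin belongs here, axes along the fixture's. The pockets are open upward and towards each other; they fit the bar with 2 mm to spare on each side and 2 mm at each end. Their walls are straight for 7 mm above the floor, then flare outward up to 56 mm above the bench
- boss_top (a point): centre of the top of the threaded boss (outer diameter 38 mm), 36 mm above the bench, 60 mm from the fixture's centre along its +y. Its single thread (right-handed, pitch 8 mm) starts at some direction that is different every time and cannot be told from this pose
- bar: loose steel clamp bar, 30 x 250 x 14 mm, with bolt and crank about 0.57 kg, lying flat on the bench. Origin: centre of the underside; x across, y along towards the bolt end, z up. The captive bolt passes through it 60 mm from the centre towards +y. The centre of mass is about 18 mm from the middle towards the bolt
- bar_grip (a point): middle of the bar's top face, 14 mm above its underside; axes as the bar's. Here the bar is gripped firmly across its 30 mm width, with free room on both sides. The bolt end points away from the robot; a drawer cabinet 0.2 m high stands beyond the fixture, its front about 0.70 m ahead of the base, so swing the carried bar round nearer the robot
- bolt_axis (a point): point of the bolt's axis at the bar's underside, 60 mm from the bar's origin along its +y; axes as the bar's. With the bar home it lies 6 mm above boss_top
- crank (a joint): turn of crank and bolt in the bar, rad, positive forward = clockwise seen from above. At value q the crank arm points along the bar's +y (away from its middle) turned clockwise by q. Starts within 0.4 of 0, has no end stops, light friction (about 0.06 N m), stays where left. Its height over the bar is constant: arm 4 to 12 mm above the bar's top, hub 24 mm in diameter up to 16 mm
- sleeve: the crank's upright knob: black cylinder, 18 mm in diameter, 42 mm high, free to spin on the crank arm, its axis 50 mm from the bolt's. Origin: centre of its foot, 12 mm above the bar's top; the axes spin with it
- knob_mid (a point): middle of the knob's height, 33 mm above the bar's top, 21 mm above the crank arm. With the knob gripped here or a little higher, the crank is turned by moving the gripper in a level circle of 50 mm radius about the bolt's axis; the gripper itself need not turn
- stem (a joint): how far the bolt has sunk through the crank hub by its own weight, m (it turns with the crank): 0 = raised, foot level with the bar's underside; 0.026 = lowest, as when carried. Bar home: the foot rests on the thread at 0.006 to 0.010, 0.7 to 2.6 rad ahead of its start. Turned backward it climbs 8 mm a turn to 0.006, then drops to about 0.014; forward from there it sinks 8 mm a turn
- stem_cap (a point): top of the brass cap (16 mm in diameter) on the bolt, on the bolt's axis above the crank hub; 48.5 mm above the bar's top when the bolt is raised (stem 0), lower by stem
- pliers: bystander: black pliers, 54 x 148 x 12 mm, lying on the bench; leave alone
- driver: bystander: screwdriver with a red handle, 19 x 148 x 19 mm, lying on the bench; leave alone
- motor: bystander: small grey motor, 29 x 60 x 29 mm, lying on the bench; leave alone

How it is judged:
By the outcome, as a careful person would: the job done as asked, in the order asked, and still so for the second after the job is handed in, while the arm keeps its last pose, push and grip.
It also fails if it takes over 72 s, if anything falls off the work surface, if the arm or the gripper's body presses on something with over 40 N, if the wrist force passes 120 N, or if a joint passes its speed limit or range.

### The arm

A 6-joint arm with a two-finger parallel gripper is mounted at the origin on a cart in front of the work surface, level with it; the furniture and walls round the work are solid. World frame = base frame: x ahead of the robot, y to its left, z up, the work surface at z = 0. Lengths are in m, angles in rad, forces in N, time in s.
With the tool pointing down it reaches from about 0.35 to 0.775 m from the base axis. Payload 5.5 kg.
Tool frame: the origin (TCP) lies at the very end of the fingers, on their centre line; the grasp point (between the pads) lies 19 mm behind it (grip_point_offset is the distance from the TCP to the grasp point, in m); z points along the fingers, y is the direction in which the jaws open and shut (so a half turn about z gives the same grasp; the last joint's range is limited). The gripper opens to 85 mm and grips with 20 to 120 N. Pads are 22 mm wide; open, the fingers measure 114 mm over their backs; the gripper's body (76 mm by 85 mm) begins 54 mm behind the grasp point. The pads swing forward as they close: fully open they stand 13 mm farther back than shut.
Start: joints at [1.118, 0.313, 0.046, 1.304, 0, 1.431], TCP at [0.177, 0.547, 0.231] pointing down, gripper open.
Joint ranges: [-2.76, 2.76], [-0.86, 1.69], [-1.03, 1.26], [-2.2, 2.34], [-1.47, 1.5], [-3.14, 3.14]. Speed limits (rad/s): [2.57, 2.57, 3.14, 3.14, 3.14, 3.14].

### API

Orientations are given as a unit quaternion [w, x, y, z].
In Python, from workcell import * gives the robot as it stands.
- The arm moves only by the shell command python3 -m crank 'ROWS' [OPENING] [FORCE]. ROWS is a JSON object of lists of equal length, an entry for each row: "travel": the shift along the tool's x, y, z in units of 40 mm (1.0 is 40 mm), a list of three; "turn": the turn about the tool's z in rad. In form: {"travel": [[x, y, z], ...], "turn": [turn, ...]}. A call has 1 to 5 rows; each row is the pose to reach, as a shift and turn from the pose commanded when the call began, along the tool's axes at that moment; what a row does not reach only later rows make up. A row lasts 1/12 s, in which the tool goes at most 41.7 mm and 7.16 degrees, less where a joint would pass 70% of its speed; a pose out of reach is approached as far as the arm can. A call with a gripper value outside its range is refused whole. OPENING is the finger opening in mm, from 0 to 85.4, set as the call begins (- or left out, the last holds). The fingers move at their own pace and stop on an object; FORCE is the grip in N (left out, the last holds). Time passes only in rows, so rows that repeat a pose let the fingers close. It gives the time, the measured TCP pose, the force and the opening at its end, in the units of the state.
- get_state(): the state, without advancing time (a new reading comes with each control period).
- read_camera(name): name is "scene" or "top" or "wrist"; returns a dict with "image" (384x512x3 uint8, red, green, blue), "K" (3x3 intrinsics, pixels), "k1" (the pictures are not rectified: a ray, as slopes to the right and down, at radius r is drawn at 1 + k1 r^2 times it, then the intrinsics apply), "R" (3x3) and "t" (3): a world point X has camera coordinates R X + t. Camera axes: x right, y down, z forward; pixel columns grow to the right and rows downward; lengths in m; the calibration is good to about 2 mm. A picture is of the moment at which its call begins. There is no depth.
- hand_in(): hands the job in, once; it reports no verdict.
The state is a dict: "clock": time; "joint_pos": joint angles; "qvel": joint speeds; "tau": joint torques, N m; "tcp_pos": TCP position; "orientation": TCP orientation; "wrist_force": force on the tool from outside, world axes, zero at the start; "ft_torque": the same for the moment, N m; "finger_gap": finger opening in m.
Only numpy, scipy, OpenCV 4.12 (cv2) and the standard library are available. Lean on these libraries where they do the work, as an engineer would, in place of code of your own. Each camera call takes 0.05 s, during which the arm holds its last target. There are 200 camera calls.

## Working session

There is one attempt and no reset: what is moved stays moved. The work goes in short steps, Python scripts to look and compute and a shell command to move; the robot and the scene stay as the last step left them, time stands still between calls to the robot, and variables do not carry over. Pictures are saved under pics/ and viewed, about 8 in all and at most 12, crops included, and the job is handed in when it is done.

```bash
ls; mkdir -p pics
cat > h.py <<'E'
from workcell import *
import numpy as np, cv2
def cam(n,save=None):
    c=read_camera(n)
    if save: cv2.imwrite('pics/'+save,c['image'][:,:,::-1])
    return c
def px2w(c,uv,z):
    K,k1=np.array(c['K']),c['k1']
    uv=np.atleast_2d(np.array(uv,float))
    u=cv2.undistortPoints(uv.reshape(-1,1,2),K,np.array([k1,0,0,0,0.])).reshape(-1,2)
    R,t=np.array(c['R']),np.array(c['t'])
    o=-R.T@t; d=np.c_[u,np.ones(len(u))]@R
    return o+d*((z-o[2])/d[:,2])[:,None]
def w2px(c,X):
    r,_=cv2.Rodrigues(np.array(c['R']))
    return cv2.projectPoints(np.atleast_2d(np.array(X,float)),r,np.array(c['t']),np.array(c['K']),np.array([c['k1'],0,0,0,0.]))[0].reshape(-1,2)
def tool():
    s=get_state(); w,x,y,z=s['orientation']
    from scipy.spatial.transform import Rotation as Ro
    return s,np.array(s['tcp_pos']),Ro.from_quat([x,y,z,w]).as_matrix()
def rel(target):  # travel units to get TCP to target
    s,p,R=tool(); return R.T@(np.array(target)-p)/0.04
E
python3 - <<'E'
from h import *
a=cam('top','top0.png');b=cam('scene','scene0.png')
for c in(a,b): print(-np.array(c['R']).T@c['t'],c['k1'],c['K'][0][0])
s,p,R=tool();print(s);print(R)
E
```

```text
pics
[ 0.5708587  -0.17749968  0.9392736 ] -0.08429933454417948 386.53748601617
[ 0.07615744 -0.68094808  0.69190138] -0.11680614818645546 367.19201983529706
{'clock': 0.1, 'joint_pos': array([1.11838627e+00, 3.13978378e-01, 4.50857981e-02, 1.30364532e+00,
       1.50421452e-05, 1.43117322e+00]), 'qvel': array([-0.00099951, -0.00204011,  0.00252503,  0.00121817,  0.0010052 ,
        0.00013994]), 'tau': array([ 2.22480288e-03, -4.81723881e+01,  2.99243242e+01,  1.26881845e-02,
       -1.15891380e-04, -1.18464396e-06]), 'tcp_pos': array([0.17674075, 0.54666134, 0.2304651 ]), 'orientation': array([-2.61212707e-04,  1.55756664e-01,  9.87795071e-01, -8.30717174e-04]), 'wrist_force': array([-0.78046054, -0.54590446, -0.09096815]), 'ft_torque': array([ 0.04079998, -0.02275163,  0.01952796]), 'finger_gap': 0.08534977884040633}
[[-9.51479587e-01  3.07710897e-01 -7.74828722e-04]
 [ 3.07711765e-01  9.51478343e-01 -1.55978542e-03]
 [ 2.57269777e-04 -1.72252790e-03 -9.99998483e-01]]
```

```bash
python3 -c "
import cv2,numpy as np
a=cv2.imread('pics/top0.png');b=cv2.imread('pics/scene0.png')
cv2.imwrite('pics/both0.png',cv2.resize(np.hstack([a,b]),(800,300)))"
```

```text
(no output)
```

View pics/top0.png

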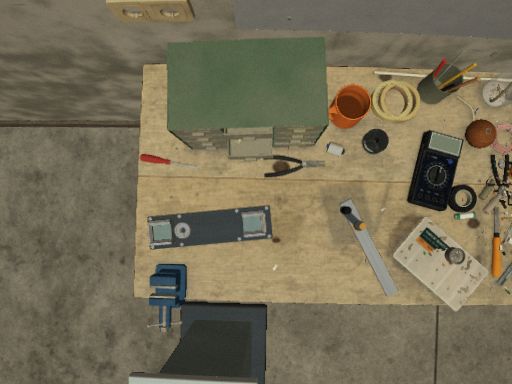

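The top view shows the fixture at about (210,228), with its boss at (182,231) on the left (+y). The bar lies from (346,205), the bolt/crank end, to (391,292). The cabinet is above the fixture and the vise is at (167,285).

Run:
```python
import cv2,numpy as np
a=cv2.imread('pics/top0.png')
x=cv2.resize(a[195:262,135:285],None,fx=5.3,fy=5.3,interpolation=cv2.INTER_CUBIC)[:,:795]
y=cv2.resize(a[190:305,320:420],None,fx=2.1,fy=2.1,interpolation=cv2.INTER_CUBIC)
o=np.zeros((600,800,3),np.uint8);o[:x.shape[0],:795]=x;o[356:356+241,:210]=y[:241]
s=cv2.imread('pics/scene0.png');s=cv2.resize(s,(325,241));o[356:597,300:625]=s
cv2.imwrite('pics/c0.png',o)
```

```text
(no output)
```

View pics/c0.png

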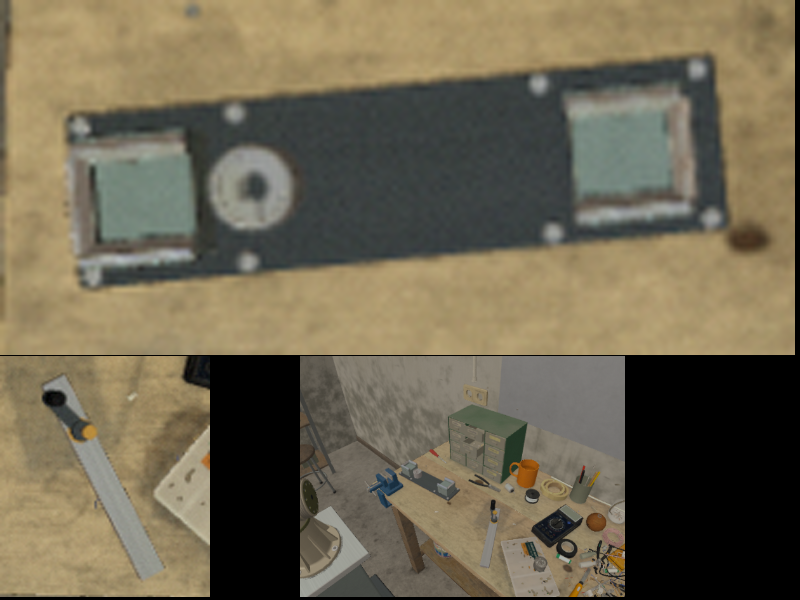

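The crops show the fixture plate corners at (68,117), (712,57), (728,228) and (82,288), and the boss at (252,187). In the bar crop the ends are at (56,380) and (152,573). Next I'll work out positions from these.

Run:
```python
from h import *
c=cam('top')
f=lambda P:np.array(P)/5.3+[135,195]
co=px2w(c,f([[68,117],[712,57],[728,228],[82,288]]),.008)
ctr=co.mean(0); yd=(co[0]+co[3]-co[1]-co[2])[:2]; print('plate',co,ctr,np.degrees(np.arctan2(yd[1],yd[0])),np.linalg.norm(yd)/2)
b=px2w(c,f([[252,187]]),.036)[0]; print('boss',b)
u=yd/np.linalg.norm(yd);print('ctr+60',ctr[:2]+.06*u)
print('pocket floors',px2w(c,f([[145,195],[620,150]]),.042))
g=lambda P:(np.array(P)-[0,356])/2.1+[320,190]
e=px2w(c,g([[45,385],[68,375],[140,578],[163,568]]),.014);print('bar',e)
d=(e[0]+e[1]-e[2]-e[3])[:2];print(e.mean(0),np.degrees(np.arctan2(d[1],d[0])),np.linalg.norm(d)/2)
print('knob top',px2w(c,g([[54,398]]),.068),'cap',px2w(c,g([[89,432]]),.036))
s,p,R=tool();print(p)
for bar in [e.mean(0)]: print(rel([*bar[:2],.2]))
```

```text
plate [[ 0.54227698  0.11690377  0.008     ]
 [ 0.57729305 -0.1784651   0.008     ]
 [ 0.50012365 -0.18750236  0.008     ]
 [ 0.4641521   0.1077015   0.008     ]] [ 0.52096144 -0.03534055  0.008     ] 96.85414434330423 0.29741191126550026
boss [0.51449575 0.02386702 0.036     ]
ctr+60 [0.51380091 0.02423064]
pocket floors [[ 0.50992366  0.07025416  0.042     ]
 [ 0.53547013 -0.139179    0.042     ]]
bar [[ 0.5858803  -0.35063462  0.014     ]
 [ 0.59785363 -0.37675866  0.014     ]
 [ 0.36924442 -0.46311702  0.014     ]
 [ 0.38093464 -0.48931297  0.014     ]]
[ 0.48347824 -0.41995582  0.014     ] 27.43157547873375 0.2442393029563297
knob top [[ 0.57130297 -0.35040414  0.068     ]] cap [[ 0.53448675 -0.39632888  0.036     ]]
[0.17675461 0.54675285 0.23060423]
[-14.73271751 -20.63456231   0.79082705]
```

```bash
python3 -m crank '{"travel":[[-0.8,-0.5,0],[-1.6,-1,0],[-2.4,-1.5,0],[-3.2,-2,0],[-4.06,-2.55,0]],"turn":[0,0,0,0,0]}' 
python3 -m crank '{"travel":[[-0.83,-0.62,0],[-1.66,-1.25,0],[-2.5,-1.87,0],[-3.33,-2.5,0],[-4.16,-3.12,0]],"turn":[0,0,0,0,0]}' 
python3 -m crank '{"travel":[[-0.55,-0.87,0],[-1.09,-1.75,0],[-1.64,-2.62,0],[-2.18,-3.5,0],[-2.73,-4.37,0]],"turn":[0,0,0,0,0]}' 
python3 -m crank '{"travel":[[-0.3,-0.95,0],[-0.6,-1.9,0],[-0.92,-2.86,0],[-1.23,-3.81,0],[-1.54,-4.76,0]],"turn":[0,0,0,0,0]}' 
python3 -m crank '{"travel":[[-0.37,-0.93,0],[-0.74,-1.86,0],[-1.11,-2.8,0],[-1.48,-3.73,0],[-1.85,-4.66,0]],"turn":[-0.12,-0.24,-0.37,-0.5,-0.62]}'
python3 - <<'E'
from h import *
s,p,R=tool();print(p,np.degrees(np.arctan2(R[1,1],R[0,1])),s['joint_pos'])
print(rel([.4835,-.42,.13]))
cam('wrist','w1.png')
E
```

```text
clock: 0.57
tcp_pos: [0.3005, 0.3989, 0.231]
orientation: [-0.0, 0.155, 0.988, -0.0]
wrist_force: [0.9, 0.5, -0.0]
finger_gap: 0.0857
clock: 0.98
tcp_pos: [0.4206, 0.2283, 0.2312]
orientation: [-0.0, 0.156, 0.988, 0.0]
wrist_force: [0.1, 1.2, 0.5]
finger_gap: 0.0855
clock: 1.4
tcp_pos: [0.47, 0.0282, 0.2312]
orientation: [-0.0, 0.156, 0.988, 0.0]
wrist_force: [0.3, 0.5, 0.7]
finger_gap: 0.0852
clock: 1.82
tcp_pos: [0.4695, -0.1718, 0.2311]
orientation: [-0.0, 0.156, 0.988, 0.0]
wrist_force: [1.5, 0.9, 0.3]
finger_gap: 0.0852
clock: 2.23
tcp_pos: [0.4828, -0.3719, 0.2309]
orientation: [-0.0, -0.153, 0.988, 0.0]
wrist_force: [0.6, 0.8, 1.1]
finger_gap: 0.0855
[ 0.48277521 -0.37194032  0.23092056] 107.64858565577934 [-7.88202429e-01  3.82060654e-01  1.43613046e-01  1.33281861e+00
  2.21918911e-04 -1.09622841e+00]
[ 0.34695536 -1.15174628  2.52242209]
```

View pics/w1.png

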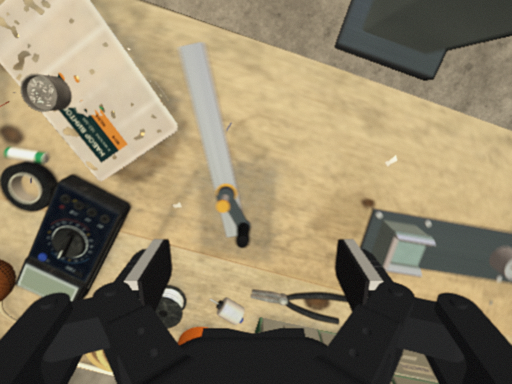

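The wrist view shows the bar running from (192,45) at the near end to about (232,235) at the bolt end, with the crank in line. I'll measure it with a saturation mask.

Run:
```python
from h import *
c=cam('wrist'); im=c['image']; hsv=cv2.cvtColor(im,cv2.COLOR_RGB2HSV)
m=((hsv[...,1]<45)&(hsv[...,2]>110)).astype(np.uint8); roi=np.zeros_like(m); roi[35:245,172:245]=1; m&=roi
n,l,st,_=cv2.connectedComponentsWithStats(m); k=1+st[1:,4].argmax(); print(st[k])
ys,xs=np.where(l==k)
W=px2w(c,np.c_[xs,ys],.014)[:,:2]
# main part: rows above crank
q=W[ys<180]; mu=q.mean(0); U=np.linalg.svd(q-mu,full_matrices=False)[2][0]; U*=np.sign(U[0]); print('dir',np.degrees(np.arctan2(U[1],U[0])))
a=(W-mu)@U; v=(W-mu)@[-U[1],U[0]]; print('along',np.percentile(a,[.5,99.5]),'across',np.percentile(v,[1,99]))
near=np.percentile(a,.3); g=mu+U*(near+.125)+np.array([-U[1],U[0]])*np.mean(np.percentile(v,[2,98])); print('grip from near end',g)
h=mu+U*(np.percentile(a,[.3,99.7]).mean());print('centre both ends',h)
print('edges by slice',[np.round((np.percentile(v[(a>x)&(a<x+.02)],[1,99])).tolist(),4).tolist() for x in(-.08,-.04,0,.04)])
```

```text
[ 190   44   55  148 3441]
dir 28.63088891165854
along [-0.07526343  0.09719363] across [-0.01459568  0.01431856]
grip from near end [ 0.48575546 -0.41883365]
centre both ends [ 0.45232347 -0.43692201]
edges by slice [[-0.0142, 0.0144], [-0.0144, 0.0142], [-0.0145, 0.0141], [-0.0148, 0.014]]
```

```bash
python3 -m crank '{"travel":[[0.1,-0.4,0.8],[0.2,-0.8,1.6],[0.32,-1.15,2.4],[0.32,-1.15,3.2],[0.32,-1.15,3.27]],"turn":[-0.1,-0.19,-0.19,-0.19,-0.19]}' 60
python3 - <<'E'
from h import *
s,p,R=tool();print(p,np.degrees(np.arctan2(R[1,1],R[0,1])))
print(rel([.4845,-.4195,.003]))
E
```

```text
clock: 2.75
tcp_pos: [0.4814, -0.4146, 0.0933]
orientation: [-0.003, -0.243, 0.97, 0.005]
wrist_force: [-1.3, 0.6, -0.3]
finger_gap: 0.06
[ 0.4813838  -0.41456329  0.09333815] 118.09741292541467
[-0.01659069 -0.17118181  2.2566205 ]
```

```bash
python3 -m crank '{"travel":[[0,0,0],[0,0,0]],"turn":[0,0]}'
python3 - <<'E'
from h import *
s,p,R=tool();print(p,np.degrees(np.arctan2(R[1,1],R[0,1])),s['qvel'].round(3))
print(rel([.4845,-.4195,.003]))
E
```

```text
clock: 2.92
tcp_pos: [0.4851, -0.4173, 0.1017]
orientation: [0.0, -0.244, 0.97, -0.0]
wrist_force: [-0.1, -0.4, -0.1]
finger_gap: 0.0601
[ 0.48508833 -0.4173459   0.10171281] 118.21158572839487 [ 0.002 -0.028  0.033 -0.004 -0.001 -0.004]
[ 0.03920786 -0.03971267  2.46782064]
```

```bash
python3 -m crank '{"travel":[[0.03,-0.04,0.7],[0.03,-0.04,1.4],[0.03,-0.04,2.0],[0.03,-0.04,2.35],[0.03,-0.04,2.4]],"turn":[0,0,0,0,0]}'
python3 -m crank '{"travel":[[0,0,0],[0,0,0]],"turn":[0,0]}'
python3 - <<'E'
from h import *
print(rel([.4845,-.4195,.003])); c=cam('wrist','w2.png')
E
```

```text
clock: 3.33
tcp_pos: [0.4845, -0.4189, 0.0043]
orientation: [-0.0, -0.244, 0.97, 0.0]
wrist_force: [-0.6, 0.3, 0.7]
finger_gap: 0.0601
clock: 3.5
tcp_pos: [0.4859, -0.4209, 0.0073]
orientation: [0.001, -0.244, 0.97, -0.002]
wrist_force: [0.8, -0.5, -0.1]
finger_gap: 0.0598
[0.01553453 0.04780064 0.10615219]
```

View pics/w2.png

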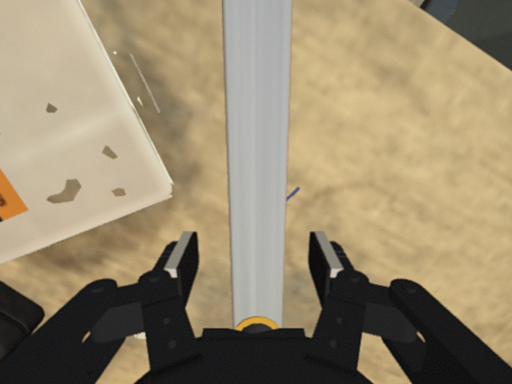

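The bar is centred between the open pads at about (257,270), and its edges run parallel to the pads. Next: down 2–3 mm, grip, then lift.

```bash
python3 -m crank '{"travel":[[0,0,0.05],[0,0,0.05],[0,0,0.05],[0,0,0.05],[0,0,0.05]],"turn":[0,0,0,0,0]}' 20 110
python3 -m crank '{"travel":[[0,0,0],[0,0,0],[0,0,0]],"turn":[0,0,0]}'
python3 -m crank '{"travel":[[0,0,-0.3],[0,0,-0.8],[0,0,-1.5],[0,0,-2.2],[0,0,-2.9]],"turn":[0,0,0,0,0]}'
python3 -m crank '{"travel":[[0,0,-0.3],[0,0,-0.3]],"turn":[0,0]}'
python3 - <<'E'
from h import *
s,p,R=tool();print(p,np.degrees(np.arctan2(R[1,1],R[0,1])),s['joint_pos'])
E
```

```text
clock: 3.97
tcp_pos: [0.4848, -0.42, 0.0041]
orientation: [0.0, -0.244, 0.97, -0.001]
wrist_force: [-1.8, 2.5, 6.7]
finger_gap: 0.0267
clock: 4.22
tcp_pos: [0.4848, -0.42, 0.0041]
orientation: [0.0, -0.244, 0.97, -0.001]
wrist_force: [-1.6, 1.2, 7.0]
finger_gap: 0.0263
clock: 4.63
tcp_pos: [0.4834, -0.4189, 0.119]
orientation: [-0.001, -0.244, 0.97, 0.001]
wrist_force: [0.6, 0.2, -4.4]
finger_gap: 0.0266
clock: 4.8
tcp_pos: [0.4856, -0.4212, 0.1346]
orientation: [0.001, -0.244, 0.97, -0.003]
wrist_force: [1.4, -1.0, -4.9]
finger_gap: 0.0261
[ 0.48563246 -0.42116155  0.1345989 ] 118.19981432900045 [-8.39167260e-01  4.79439329e-01  5.50501467e-02  1.14054835e+00
 -5.96902472e-05 -1.33135084e+00]
```

```bash
python3 -m crank '{"travel":[[-0.17,0.6,0],[-0.35,1.2,0],[-0.52,1.8,0],[-0.7,2.4,0],[-0.87,2.97,0]],"turn":[-0.1,-0.22,-0.34,-0.46,-0.58]}'
python3 -m crank '{"travel":[[-0.84,0.32,0],[-1.69,0.65,0],[-2.53,0.98,0],[-3.38,1.3,0],[-4.22,1.63,0]],"turn":[-0.12,-0.24,-0.36,-0.48,-0.58]}'
python3 -m crank '{"travel":[[0,0,0],[0,0,0],[0,0,0]],"turn":[0,0,0]}'
python3 - <<'E'
from h import *
s,p,R=tool();print(p,np.degrees(np.arctan2(R[1,1],R[0,1])),s['joint_pos'])
print(rel([.521,-.0353,.134]))
E
```

```text
clock: 5.22
tcp_pos: [0.4571, -0.2963, 0.1285]
orientation: [-0.001, -0.513, 0.858, 0.002]
wrist_force: [-0.1, 1.2, -5.1]
finger_gap: 0.0266
clock: 5.63
tcp_pos: [0.4809, -0.117, 0.129]
orientation: [0.0, 0.737, -0.676, -0.001]
wrist_force: [0.2, -0.2, -4.1]
finger_gap: 0.0267
clock: 5.88
tcp_pos: [0.4817, -0.1188, 0.1295]
orientation: [0.001, 0.735, -0.678, -0.001]
wrist_force: [0.3, -0.6, -6.1]
finger_gap: 0.0265
[ 0.4816922  -0.11882472  0.1295449 ] -175.3299686101549 [-4.03498375e-01  2.20156426e-01 -3.35935787e-01  1.01632716e+00
 -5.04752527e-04 -2.05580146e+00]
[-2.00121254 -1.14925356 -0.11267771]
```

```bash
python3 -m crank '{"travel":[[-0.5,-0.3,0],[-1,-0.6,0],[-1.5,-0.9,0],[-2,-1.15,0],[-2,-1.15,0]],"turn":[0,-0.02,-0.038,-0.038,-0.038]}'
python3 -m crank '{"travel":[[0,0,0.6],[0,0,0.6],[0,0,0.6],[0,0,0.6]],"turn":[0,0,0,0]}'
python3 - <<'E'
from h import *
s,p,R=tool();print(p,np.degrees(np.arctan2(R[1,1],R[0,1])))
a=cam('top','t3.png')['image'][:,:,::-1];b=cam('scene','s3.png')['image'][:,:,::-1];w=cam('wrist','w3.png')['image'][:,:,::-1]
o=np.zeros((600,800,3),np.uint8)
x=cv2.resize(a[190:265,130:285],None,fx=5.1,fy=5.1,interpolation=cv2.INTER_CUBIC);h=min(300,x.shape[0]);o[:h,:790]=x[:h,:790]
o[300:600,:400]=cv2.resize(w,(400,300))
o[300:600,400:]=cv2.resize(b[90:270,120:360],(400,300))
cv2.imwrite('pics/c3.png',o)
E
```

```text
clock: 6.3
tcp_pos: [0.5229, -0.0343, 0.1299]
orientation: [-0.001, 0.748, -0.664, -0.0]
wrist_force: [-0.1, -0.0, -5.7]
finger_gap: 0.0269
clock: 6.63
tcp_pos: [0.5213, -0.0368, 0.1065]
orientation: [0.0, 0.747, -0.664, -0.0]
wrist_force: [1.1, -0.5, -6.7]
finger_gap: 0.0265
[ 0.52129106 -0.03675106  0.10648625] -173.27742697452462
```

View pics/c3.png

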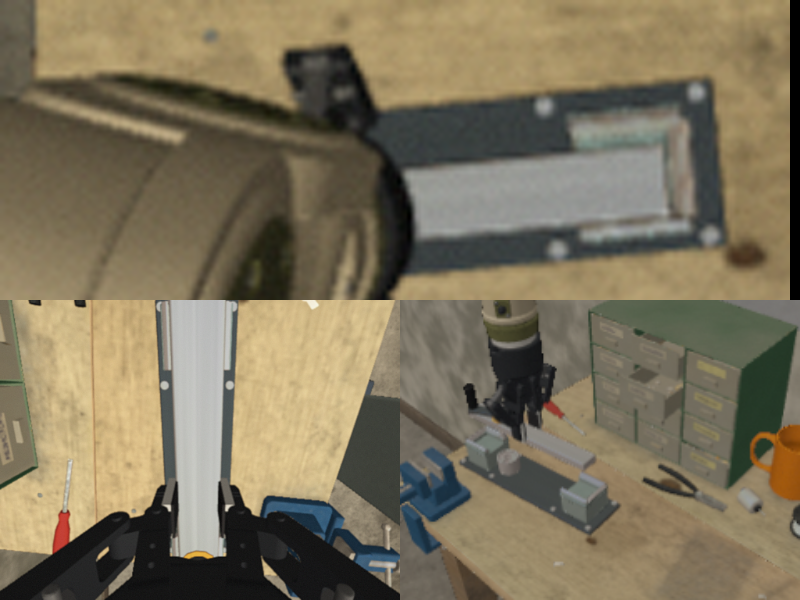

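The top crop shows the held bar's -y end at about (662,147)–(667,215), with its edges running to (410,170) and (415,238). The fixture's right corners are at (710,78) and (725,245). Now I'll compare them.

Run:
```python
from h import *
s,p,R=tool();print(p)
c=cam('top'); f=lambda P:np.array(P)/5.1+[130,190]
zt=p[2]-.004+.014
im=c['image'];hsv=cv2.cvtColor(im,cv2.COLOR_RGB2HSV)
# refine bar edges: mask
m=((hsv[...,1]<40)&(hsv[...,2]>120)).astype(np.uint8)
x0,y0=f([425,150]).astype(int);x1,y1=f([672,240]).astype(int)
roi=np.zeros_like(m);roi[y0:y1,x0:x1]=1;m&=roi
e=px2w(c,f([[662,147],[667,215],[410,170],[415,238]]),zt)[:,:2];print('bar pts',e.round(4))
d=(e[0]+e[1]-e[2]-e[3]);d/=-np.linalg.norm(d);print('dir',np.degrees(np.arctan2(d[1],d[0])))
end=(e[0]+e[1])/2; print('end',end,'origin from end',end+.125*d, 'width',np.linalg.norm(e[0]-e[1]))
print('fixture right corners',px2w(c,f([[710,78],[725,245]]),.008)[:,:2])
# supports: floor region
# wrist cam: plate edges & bar
w=cam('wrist');W=lambda P:np.array(P)*1.28-np.array([0,300*1.28])
print('wrist screws',px2w(w,W([[163,386],[231,385],[158,306],[236,306]]),.008)[:,:2])
print('wrist bar edges',px2w(w,W([[172,400],[221,400],[175,500],[217,500]]),zt)[:,:2])
print('wrist plate edges',px2w(w,W([[158,400],[234,400],[162,470],[231,470]]),.008)[:,:2])
```

```text
[ 0.52224396 -0.03645282  0.10734003]
bar pts [[ 0.5483 -0.1588]
 [ 0.5202 -0.1615]
 [ 0.536  -0.0537]
 [ 0.5078 -0.0566]]
dir 96.70744765383854
end [ 0.53426421 -0.16014876] origin from end [ 0.51966423 -0.03600432] width 0.028290496085443855
fixture right corners [[ 0.57839343 -0.17814139]
 [ 0.50006275 -0.18702015]]
wrist screws [[ 0.56785283 -0.0992321 ]
 [ 0.49673228 -0.10870104]
 [ 0.57796609 -0.17276556]
 [ 0.50380278 -0.18155268]]
wrist bar edges [[ 0.54609145 -0.09865476]
 [ 0.51736221 -0.10206565]
 [ 0.53848883 -0.03190675]
 [ 0.51003332 -0.03529595]]
wrist plate edges [[ 0.57215495 -0.08405521]
 [ 0.49099945 -0.09368967]
 [ 0.56219185 -0.0028475 ]
 [ 0.48088365 -0.01252082]]
```

```bash
python3 -m crank '{"travel":[[-0.015,-0.027,0.3],[-0.015,-0.027,0.6],[-0.015,-0.027,0.85],[-0.015,-0.027,1.05],[-0.015,-0.027,1.05]],"turn":[0,0,0,0,0]}'
python3 -m crank '{"travel":[[0,0,0.04],[0,0,0.08],[0,0,0.12],[0,0,0.16],[0,0,0.2]],"turn":[0,0,0,0,0]}'
python3 -m crank '{"travel":[[0,0,0.04],[0,0,0.08],[0,0,0.12],[0,0,0.16],[0,0,0.16]],"turn":[0,0,0,0,0]}'
python3 - <<'E'
from h import *
s,p,R=tool();print(p,s['wrist_force'],s['ft_torque'],np.degrees(np.arctan2(R[1,1],R[0,1])))
E
```

```text
clock: 7.3
tcp_pos: [0.5216, -0.0347, 0.0629]
orientation: [0.001, 0.748, -0.664, -0.001]
wrist_force: [-0.4, -0.0, -5.3]
finger_gap: 0.0268
clock: 7.72
tcp_pos: [0.5231, -0.035, 0.0568]
orientation: [-0.0, 0.748, -0.664, 0.0]
wrist_force: [-0.0, 0.3, -4.1]
finger_gap: 0.0264
clock: 8.13
tcp_pos: [0.5226, -0.035, 0.0498]
orientation: [0.0, 0.748, -0.664, -0.0]
wrist_force: [0.4, -0.3, -4.5]
finger_gap: 0.0263
[ 0.52261902 -0.03495068  0.04977693] [ 0.40947479 -0.34821733 -4.46781209] [-0.13867359 -0.19917467 -0.04712876] -173.16329523933015
```

```bash
python3 -m crank '{"travel":[[0,0,0.02],[0,0,0.04],[0,0,0.06],[0,0,0.08],[0,0,0.08]],"turn":[0,0,0,0,0]}'
python3 -m crank '{"travel":[[0,0,0.01],[0,0,0.02],[0,0,0.03],[0,0,0.04],[0,0,0.04]],"turn":[0,0,0,0,0]}'
python3 - <<'E'
from h import *
s,p,R=tool();print(p,s['wrist_force'],s['ft_torque'],np.degrees(np.arctan2(R[1,1],R[0,1])))
E
```

```text
clock: 8.55
tcp_pos: [0.5226, -0.0349, 0.0467]
orientation: [-0.0, 0.748, -0.664, -0.0]
wrist_force: [0.3, -0.8, -5.3]
finger_gap: 0.0265
clock: 8.97
tcp_pos: [0.5227, -0.035, 0.0461]
orientation: [-0.0, 0.748, -0.664, 0.0]
wrist_force: [-3.5, -0.6, 4.6]
finger_gap: 0.0267
[ 0.52273731 -0.03499135  0.04608271] [-3.47061277 -0.62938709  4.58851849] [-0.01899353  0.61788456  0.03846683] -173.16085000532132
```

```bash
python3 -m crank '{"travel":[[0,0,0],[0,0,0],[0,0,0],[0,0,0],[0,0,0]],"turn":[0,0,0,0,0]}' 50 30
python3 -m crank '{"travel":[[0,0,-0.3],[0,0,-0.8],[0,0,-1.6],[0,0,-2.6],[0,0,-3.4]],"turn":[0,0,0,0,0]}'
python3 -m crank '{"travel":[[-0.95,0.2,-0.2],[-1.9,0.3,-0.4],[-2.85,0.3,-0.4],[-3.8,0.3,-0.4],[-4.7,0.3,-0.4]],"turn":[0,0,0,0,0]}'
python3 -m crank '{"travel":[[0,0,0],[0,0,0],[0,0,0]],"turn":[0,0,0]}'
python3 - <<'E'
from h import *
s,p,R=tool();print(p,s['joint_pos'])
a=cam('scene','s4.png')['image'][:,:,::-1];w=cam('wrist','w4.png')['image'][:,:,::-1]
o=np.zeros((600,800,3),np.uint8); o[:384,:512]=w; o[384:,:]=cv2.resize(a[120:228,150:350],(800,432))[:216]
cv2.imwrite('pics/c4.png',o)
E
```

```text
clock: 9.38
tcp_pos: [0.523, -0.0349, 0.0454]
orientation: [-0.0, 0.748, -0.664, 0.0]
wrist_force: [-1.0, -1.0, -0.5]
finger_gap: 0.0502
clock: 9.8
tcp_pos: [0.5227, -0.0349, 0.1834]
orientation: [-0.0, 0.748, -0.664, 0.0]
wrist_force: [0.3, -0.7, 0.0]
finger_gap: 0.0499
clock: 10.22
tcp_pos: [0.4881, 0.152, 0.1978]
orientation: [-0.001, 0.748, -0.664, 0.0]
wrist_force: [1.4, -0.0, -0.1]
finger_gap: 0.0501
clock: 10.47
tcp_pos: [0.4884, 0.1503, 0.1972]
orientation: [0.0, 0.748, -0.663, 0.0]
wrist_force: [0.9, -0.3, 0.0]
finger_gap: 0.0497
[0.4883523  0.15030267 0.19721617] [ 1.41547657e-01  2.02938579e-01 -1.84264802e-01  1.18361430e+00
 -3.16649662e-04 -1.54958767e+00]
```

View pics/c4.png

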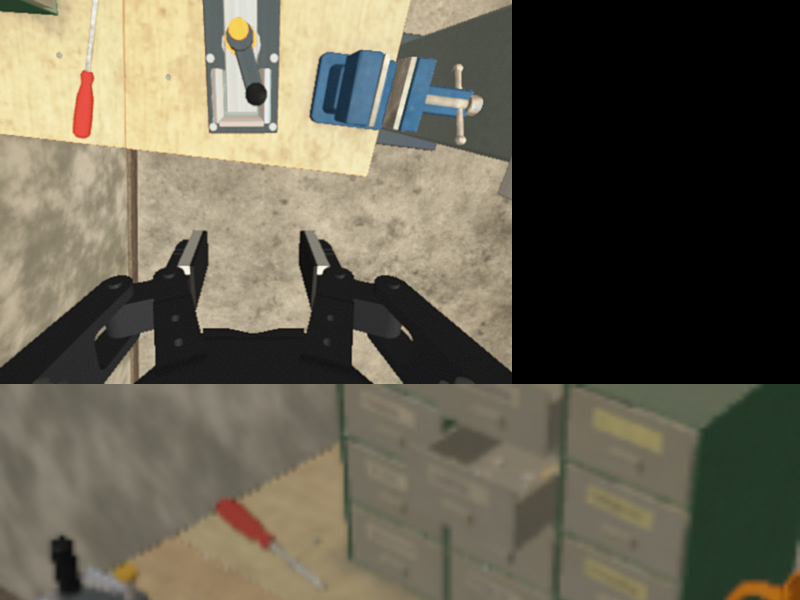

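The wrist view shows the bar lying in the +y pocket, the cap at (239,30), the knob top at (256,93) and the vise edge from (312,100). Now I'll turn these into world positions.

Run:
```python
from h import *
c=cam('wrist');im=c['image'];hsv=cv2.cvtColor(im,cv2.COLOR_RGB2HSV)
m=((hsv[...,0]<30)&(hsv[...,1]>150)&(hsv[...,2]>120)).astype(np.uint8)[:70,205:280]; ys,xs=np.where(m);cap=[(xs.min()+xs.max())/2+205,(ys.min()+ys.max())/2];print('cap px',cap,xs.min()+205,xs.max()+205,ys.min(),ys.max())
m=(hsv[...,2]<45).astype(np.uint8);m[:, :235]=0;m[:,280:]=0;m[115:]=0;m[:78]=0
ys,xs=np.where(m);print('knob dark',xs.min(),xs.max(),ys.min(),ys.max())
B=px2w(c,[[238.5,29]],.0965)[0];Kn=px2w(c,[[256,93]],.110)[0]
print('cap',B,'knob',Kn,'r',np.linalg.norm((Kn-B)[:2]),'ang',np.degrees(np.arctan2(*(Kn-B)[1::-1])))
print('plate corners',px2w(c,[[211,132],[278,131]],.008)[:,:2])
for z in(.03,.06,.09): print('vise',px2w(c,[[312,110],[335,60],[388,60],[375,125]],z)[:,:2].round(3).tolist())
t=cam('top');im=t['image']
o=im[185:270,130:290,::-1];o=cv2.resize(o,None,fx=5,fy=5,interpolation=cv2.INTER_CUBIC)
cv2.imwrite('pics/t4.png',o)
```

```text
cap px [np.float64(239.5), np.float64(36.0)] 225 254 19 53
knob dark 246 265 84 104
cap [0.5158014  0.02365916 0.0965    ] knob [0.49697928 0.06862867 0.11      ] r 0.0487496564463117 ang 112.71188680672574
plate corners [[0.54252098 0.11609464]
 [0.46577386 0.1058884 ]]
vise [[0.435, 0.078], [0.421, 0.027], [0.368, 0.02], [0.365, 0.085]]
vise [[0.442, 0.077], [0.429, 0.031], [0.381, 0.025], [0.378, 0.084]]
vise [[0.448, 0.076], [0.436, 0.036], [0.393, 0.03], [0.391, 0.082]]
```

View pics/t4.png

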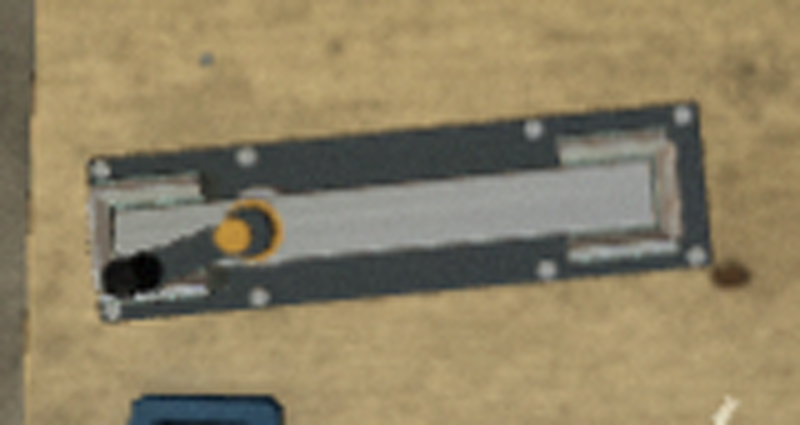

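The top view shows the bar seated in both pockets: its ends are inside at (115,230) and (655,195), with even margins. The knob top is at (120,275) and the cap at (234,236). Next I'll turn the jaws along y and go above the knob.

```bash
python3 -m crank '{"travel":[[0,0,0],[0,0,0],[0,0,0],[0,0,0],[0,0,0]],"turn":[0.12,0.24,0.36,0.48,0.6]}' 32 40
python3 -m crank '{"travel":[[0,0,0],[0,0,0],[0,0,0],[0,0,0],[0,0,0]],"turn":[0.12,0.24,0.36,0.48,0.6]}'
python3 -m crank '{"travel":[[0,0,0],[0,0,0],[0,0,0],[0,0,0],[0,0,0]],"turn":[0.12,0.24,0.37,0.37,0.37]}'
python3 - <<'E'
from h import *
s,p,R=tool();print(p,np.degrees(np.arctan2(R[1,1],R[0,1])),s['joint_pos'])
print(rel([.4957,.0701,.135]),rel([.4957,.0701,.073]))
# knob from top camera
c=cam('top')
print(px2w(c,[np.array([120,275])/5+[130,185]],.11),px2w(c,[np.array([234,236])/5+[130,185]],.0965))
E
```

```text
clock: 11.08
tcp_pos: [0.4887, 0.1491, 0.1973]
orientation: [0.0, -0.515, 0.857, 0.0]
wrist_force: [-0.2, 0.0, 0.1]
finger_gap: 0.032
clock: 11.5
tcp_pos: [0.4887, 0.1491, 0.1972]
orientation: [-0.0, -0.239, 0.971, 0.0]
wrist_force: [0.5, 0.4, 1.4]
finger_gap: 0.0319
clock: 11.92
tcp_pos: [0.4886, 0.1494, 0.1973]
orientation: [0.0, -0.061, 0.998, 0.0]
wrist_force: [-0.1, 0.9, -0.6]
finger_gap: 0.0318
[0.48863631 0.14941313 0.19728002] 96.97205983099222 [ 1.39513241e-01  2.02867143e-01 -1.84195296e-01  1.18371962e+00
  3.69819742e-05  1.78278417e-02]
[ 0.06542093 -1.9896599   1.55692558] [ 0.06544202 -1.9897176   3.10692558]
[[0.49625532 0.06931649 0.11      ]] [[0.51370385 0.02300038 0.0965    ]]
```

```bash
python3 -m crank '{"travel":[[0.05,-0.7,0.3],[0.05,-1.4,0.7],[0.05,-2.0,1.1],[0.05,-2.0,1.5],[0.05,-2.0,1.5]],"turn":[0,0,0,0,0]}'
python3 -m crank '{"travel":[[0,0,0.3],[0,0,0.7],[0,0,1.1],[0,0,1.5],[0,0,1.58]],"turn":[0,0,0,0,0]}'
python3 -m crank '{"travel":[[0,0,0],[0,0,0]],"turn":[0,0]}'
python3 - <<'E'
from h import *
s,p,R=tool();print(p,s['wrist_force']); w=cam('wrist','w5.png');b=cam('scene')['image'][:,:,::-1]
o=np.zeros((600,800,3),np.uint8);o[:384,:512]=w['image'][:,:,::-1];o[384:,:]=cv2.resize(b[130:203,110:310],(800,292))[:216]
cv2.imwrite('pics/c5.png',o)
E
```

```text
clock: 12.38
tcp_pos: [0.4941, 0.0692, 0.1345]
orientation: [-0.002, -0.06, 0.998, 0.0]
wrist_force: [-0.1, 0.4, -0.2]
finger_gap: 0.0321
clock: 12.8
tcp_pos: [0.4946, 0.0711, 0.0726]
orientation: [-0.001, -0.061, 0.998, 0.0]
wrist_force: [-0.5, -0.1, -1.3]
finger_gap: 0.0318
clock: 12.97
tcp_pos: [0.4964, 0.0709, 0.075]
orientation: [0.0, -0.061, 0.998, 0.0]
wrist_force: [-0.1, -1.0, 0.3]
finger_gap: 0.0319
[0.49643747 0.07091941 0.07497331] [-0.06608587 -1.02778974  0.2531726 ]
```

View pics/c5.png

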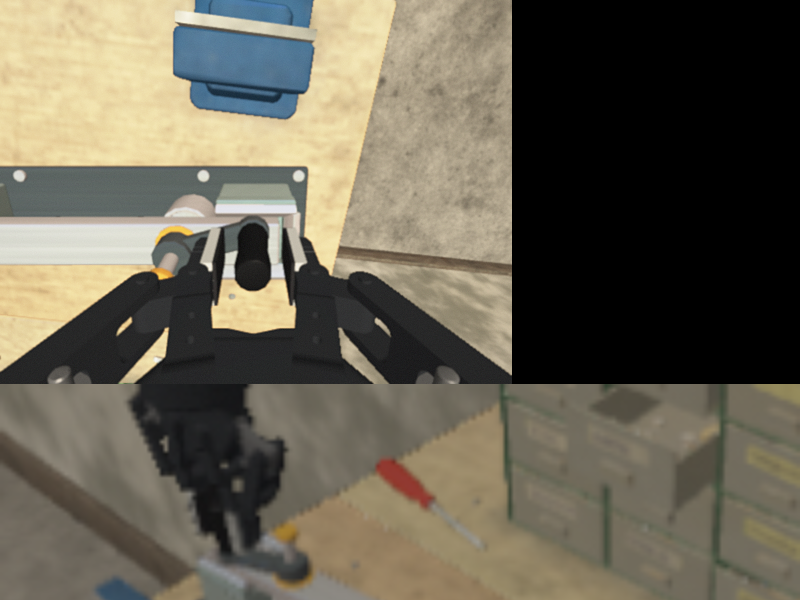

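The wrist view shows the knob at (254,255) between the pads at (215,265) and (290,265). The cap is at (160,275), just left of the finger, and the vise body edge is at about (243,93). I'll grip, then check where the cap is measurable and how high the vise is.

```bash
python3 -m crank '{"travel":[[0,0,0],[0,0,0],[0,0,0],[0,0,0],[0,0,0]],"turn":[0,0,0,0,0]}' 8 60
cat >> h.py <<'E'
BOLT=np.array([.5148,.0240])
def orange(name,tag=None):
    c=cam(name,tag); im=c['image'];hsv=cv2.cvtColor(im,cv2.COLOR_RGB2HSV)
    m=(hsv[...,0]>8)&(hsv[...,0]<28)&(hsv[...,1]>165)&(hsv[...,2]>90)
    a=w2px(c,[[*BOLT,.064]])[0];b=w2px(c,[[*BOLT,.0985]])[0];b2=w2px(c,[[*BOLT,.0905]])[0]
    lo=np.maximum(np.minimum(a,b)-14*(1 if name!='wrist' else 2),0).astype(int);hi=(np.maximum(a,b)+14*(1 if name!='wrist' else 2)).astype(int)
    sub=m[lo[1]:hi[1],lo[0]:hi[0]]
    ax=(b-a)/np.linalg.norm(b-a)
    ys,xs=np.where(sub)
    r=None
    if len(xs): t=np.c_[xs+lo[0]-a[0],ys+lo[1]-a[1]]@ax; r=np.round(np.percentile(t,[1,50,99]),1)
    print(name,'n',len(xs),'along-axis px',r,'capHi',round(np.linalg.norm(b-a),1),'lo',round(np.linalg.norm(b2-a),1),'axis px',a.round(),b.round())
def angle():
    s,p,R=tool();d=p[:2]-BOLT
    print('t',s['clock'],'knob ang',np.degrees(np.arctan2(d[1],d[0])).round(1),'r',np.linalg.norm(d).round(4),'z',p[2].round(4),'F',s['wrist_force'].round(1),'gap',s['finger_gap'],'toolx',np.degrees(np.arctan2(R[1,0],R[0,0])).round(1),'j',s['joint_pos'].round(2))
E
python3 - <<'E'
from h import *
angle()
for n in('wrist','scene','top'): orange(n)
w=cam('wrist')
for z in(.04,.06,.08,.1,.12): print(z,px2w(w,[[243,93],[243,33]],z)[:,:2].round(3).tolist(), px2w(cam('top'),[np.array([205,397])/5+[130,185]],z)[:,:2].round(3).tolist())
E
```

```text
clock: 13.48
tcp_pos: [0.4968, 0.0707, 0.0752]
orientation: [0.001, -0.06, 0.998, 0.0]
wrist_force: [-1.1, 0.6, 7.3]
finger_gap: 0.016
t 13.4833 knob ang 111.0 r 0.05 z 0.0752 F [-1.1  0.6  7.3] gap 0.01599326280981237 toolx -173.1 j [-0.02  0.28 -0.41  0.88  0.   -0.14]
wrist n 226 along-axis px [-22.7 -10.3  38.6] capHi 39.7 lo 29.0 axis px [175. 249.] [158. 284.]
scene n 14 along-axis px [-1.1  9.5 10.7] capHi 10.1 lo 7.7 axis px [183. 176.] [181. 166.]
top n 29 along-axis px [-5.2  3.2  6. ] capHi 3.7 lo 2.8 axis px [180. 231.] [176. 232.]
0.04 [[0.42, 0.054], [0.388, 0.051]] [[0.434, 0.048]]
0.06 [[0.42, 0.055], [0.392, 0.052]] [[0.437, 0.043]]
0.08 [[0.42, 0.056], [0.395, 0.053]] [[0.44, 0.038]]
0.1 [[0.42, 0.056], [0.399, 0.054]] [[0.443, 0.033]]
0.12 [[0.42, 0.057], [0.403, 0.055]] [[0.447, 0.028]]
```

Gripped: the radius is 50.0 mm and the cap shows in the wrist view (axis extent 38.6 px; a dropped bolt would read about 29). I'll turn backward 0.5 rad with the gripper co-rotating so the cap stays in sight.

```bash
python3 -m crank '{"travel":[[0.12,-0.036,0],[0.235,-0.084,0],[0.345,-0.1435,0],[0.4485,-0.2135,0],[0.5445,-0.2935,0]],"turn":[-0.1,-0.2,-0.3,-0.4,-0.5]}'
python3 - <<'E'
from h import *
angle()
for n in('wrist','scene','top'): orange(n,'m1'+n+'.png')
a=cv2.imread('pics/m1wrist.png');b=cv2.imread('pics/m1scene.png');t=cv2.imread('pics/m1top.png')
o=np.zeros((584,800,3),np.uint8);o[:384,:512]=a;o[384:,:400]=cv2.resize(b[150:200,145:245],(400,200));o[384:,400:]=cv2.resize(t[200:250,140:240],(400,200))
cv2.imwrite('pics/c6.png',o)
E
```

```text
clock: 14.35
tcp_pos: [0.477, 0.0565, 0.0751]
orientation: [0.002, -0.308, 0.951, -0.0]
wrist_force: [2.2, 1.1, 3.3]
finger_gap: 0.0161
t 14.35 knob ang 139.3 r 0.0498 z 0.0751 F [2.2 1.1 3.3] gap 0.016057901481604527 toolx -144.2 j [-0.05  0.24 -0.46  0.87  0.   -0.68]
wrist n 252 along-axis px [-22.6  -7.9  40.7] capHi 39.7 lo 29.0 axis px [176. 248.] [159. 284.]
scene n 13 along-axis px [-2.4  9.6 11.3] capHi 10.1 lo 7.7 axis px [183. 176.] [181. 166.]
top n 19 along-axis px [-5.   2.5  4.6] capHi 3.7 lo 2.8 axis px [180. 231.] [176. 232.]
```

View pics/c6.png

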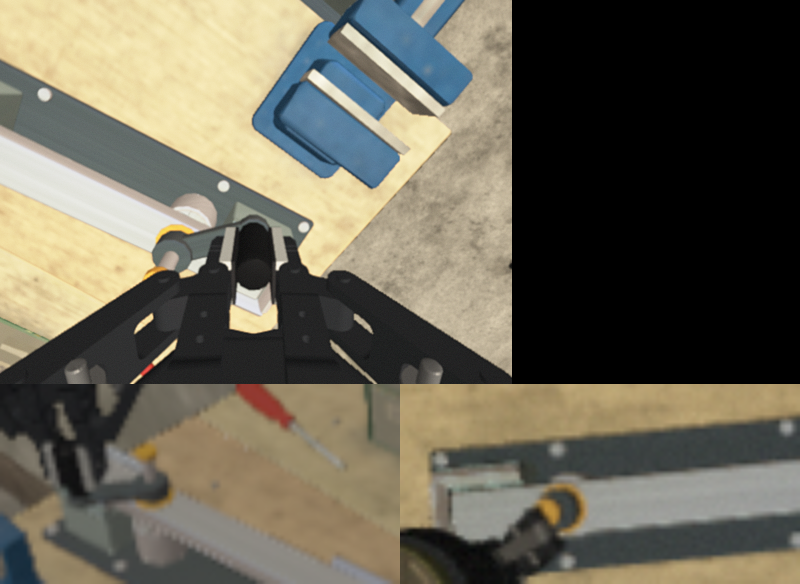

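The wrist view shows the cap at (155,275), slightly higher than before, so the bolt is climbing. The gripper holds the knob at (254,250). I'll continue in 0.1 rad steps, each gated on a check for the drop.

```bash
cat > chk.py <<'E'
from h import *
import sys
angle(); import io,contextlib
f=io.StringIO()
with contextlib.redirect_stdout(f): orange('wrist'); 
o=f.getvalue(); print(o[:75]); orange('scene')
v=float(o.split('[')[1].split(']')[0].split()[2]); sys.exit(v<36)
E
python3 -m crank '{"travel":[[0.06,-0.017,0],[0.1196,-0.0363,0],[0.1196,-0.0363,0]],"turn":[-0.05,-0.1,-0.1]}' >/dev/null; python3 chk.py &&
python3 -m crank '{"travel":[[0.06,-0.017,0],[0.1196,-0.0363,0],[0.1196,-0.0363,0]],"turn":[-0.05,-0.1,-0.1]}' >/dev/null && python3 chk.py &&
python3 -m crank '{"travel":[[0.06,-0.017,0],[0.1196,-0.0363,0],[0.1196,-0.0363,0]],"turn":[-0.05,-0.1,-0.1]}' >/dev/null && python3 chk.py &&
python3 -m crank '{"travel":[[0.06,-0.017,0],[0.1196,-0.0363,0],[0.1196,-0.0363,0]],"turn":[-0.05,-0.1,-0.1]}' >/dev/null && python3 chk.py &&
python3 -m crank '{"travel":[[0.06,-0.017,0],[0.1196,-0.0363,0],[0.1196,-0.0363,0]],"turn":[-0.05,-0.1,-0.1]}' >/dev/null && python3 chk.py
echo rc $?
```

```text
t 14.75 knob ang 145.3 r 0.0497 z 0.0751 F [0.6 0.  6.7] gap 0.015996604543353287 toolx -138.8 j [-0.06  0.23 -0.47  0.87  0.   -0.78]
wrist n 211 along-axis px [-22.9 -11.7  39.2] capHi 39.8 lo 29.0 axis px [1
scene n 14 along-axis px [-2.4  9.7 11.3] capHi 10.1 lo 7.7 axis px [183. 176.] [181. 166.]
t 15.1 knob ang 150.9 r 0.0497 z 0.075 F [ 0.  -0.3  6.7] gap 0.016135326081773302 toolx -133.1 j [-0.07  0.23 -0.47  0.86  0.   -0.89]
wrist n 189 along-axis px [-22.6 -10.   39.7] capHi 39.8 lo 29.0 axis px [1
scene n 14 along-axis px [-1.1  9.9 11.3] capHi 10.1 lo 7.7 axis px [183. 176.] [181. 166.]
t 15.45 knob ang 156.7 r 0.0496 z 0.075 F [0.9 0.1 5. ] gap 0.016143848918440586 toolx -127.3 j [-0.08  0.22 -0.48  0.86  0.   -1.  ]
wrist n 175 along-axis px [-22.8  -7.5  39.7] capHi 39.8 lo 29.0 axis px [1
scene n 13 along-axis px [-3.   9.6 11.3] capHi 10.1 lo 7.7 axis px [183. 176.] [181. 166.]
t 15.8 knob ang 162.5 r 0.0496 z 0.075 F [0.8 0.9 4.4] gap 0.016316180829955392 toolx -121.6 j [-0.09  0.22 -0.49  0.86  0.   -1.11]
wrist n 165 along-axis px [-22.9  -6.   39.6] capHi 39.9 lo 29.1 axis px [1
scene n 13 along-axis px [-3.  10.  11.4] capHi 10.1 lo 7.7 axis px [183. 176.] [181. 166.]
t 16.15 knob ang 168.3 r 0.0496 z 0.075 F [ 0.4 -0.   5.3] gap 0.016085575645866892 toolx -115.9 j [-0.1   0.22 -0.49  0.86  0.   -1.22]
wrist n 163 along-axis px [-23.5  -7.5  38.7] capHi 39.9 lo 29.1 axis px [1
scene n 14 along-axis px [-1.  10.1 11.5] capHi 10.1 lo 7.7 axis px [183. 176.] [181. 166.]
rc 0
```

```bash
cat > chk.py <<'E'
from h import *
import sys,io,contextlib
angle(); v=[]
for n in('wrist','scene'):
    f=io.StringIO()
    with contextlib.redirect_stdout(f): orange(n)
    o=f.getvalue(); print(o[:48].strip()); v.append(float(o.split('[')[1].split(']')[0].split()[2]) if 'None' not in o else 99)
sys.exit(v[0]<36 or v[1]<9.7)
E
python3 -m crank '{"travel":[[0.06,-0.017,0],[0.1196,-0.0363,0],[0.1196,-0.0363,0]],"turn":[-0.05,-0.1,-0.1]}' >/dev/null; python3 chk.py &&
python3 -m crank '{"travel":[[0.06,-0.017,0],[0.1196,-0.0363,0],[0.1196,-0.0363,0]],"turn":[-0.05,-0.1,-0.1]}' >/dev/null && python3 chk.py &&
python3 -m crank '{"travel":[[0.06,-0.017,0],[0.1196,-0.0363,0],[0.1196,-0.0363,0]],"turn":[-0.05,-0.1,-0.1]}' >/dev/null && python3 chk.py &&
python3 -m crank '{"travel":[[0.06,-0.017,0],[0.1196,-0.0363,0],[0.1196,-0.0363,0]],"turn":[-0.05,-0.1,-0.1]}' >/dev/null && python3 chk.py &&
python3 -m crank '{"travel":[[0.06,-0.017,0],[0.1196,-0.0363,0],[0.1196,-0.0363,0]],"turn":[-0.05,-0.1,-0.1]}' >/dev/null && python3 chk.py &&
python3 -m crank '{"travel":[[0.06,-0.017,0],[0.1196,-0.0363,0],[0.1196,-0.0363,0]],"turn":[-0.05,-0.1,-0.1]}' >/dev/null && python3 chk.py
echo rc $?
```

```text
t 16.5 knob ang 174.1 r 0.0495 z 0.0749 F [0.6 0.4 6.5] gap 0.01589433251392653 toolx -110.2 j [-0.11  0.22 -0.49  0.86  0.   -1.33]
wrist n 167 along-axis px [-23.8 -10.9  38.4] ca
scene n 15 along-axis px [-0.9 10.2 11.7] capHi
t 16.85 knob ang 179.9 r 0.0495 z 0.075 F [1.  0.4 4.6] gap 0.016194144647766848 toolx -104.4 j [-0.12  0.21 -0.49  0.86  0.   -1.44]
wrist n 171 along-axis px [-24.  -13.4  38.2] ca
scene n 15 along-axis px [-0.9 10.2 11.7] capHi
t 17.2 knob ang -174.4 r 0.0495 z 0.0749 F [1.7 1.  5.9] gap 0.015980346608826357 toolx -98.7 j [-0.13  0.21 -0.49  0.86  0.   -1.55]
wrist n 194 along-axis px [-24.2 -14.5  37.9] ca
scene n 14 along-axis px [-3.   9.9 11.5] capHi
t 17.55 knob ang -168.6 r 0.0495 z 0.0749 F [1.8 0.4 4. ] gap 0.016073171571371773 toolx -93.0 j [-0.14  0.22 -0.49  0.86  0.   -1.66]
wrist n 208 along-axis px [-24.  -15.6  37.6] ca
scene n 13 along-axis px [-3.  10.  11.4] capHi
t 17.9 knob ang -162.9 r 0.0494 z 0.0749 F [0.6 0.6 5.9] gap 0.01614834184849126 toolx -87.2 j [-0.15  0.22 -0.49  0.86  0.   -1.77]
wrist n 221 along-axis px [-24.6 -15.8  37.3] ca
scene n 11 along-axis px [-1.3 10.  11.1] capHi
t 18.25 knob ang -157.1 r 0.0494 z 0.0749 F [2.2 1.5 5.3] gap 0.016592359484184877 toolx -81.5 j [-0.16  0.22 -0.49  0.86  0.   -1.88]
wrist n 228 along-axis px [-24.7 -16.   37. ] ca
scene n 10 along-axis px [-2.4  9.8 11.1] capHi
rc 0
```

```bash
sed -i 's/v\[0\]<36/v[0]<34/; s/v\[1\]<9.7/v[1]<9.3/' chk.py
python3 -m crank '{"travel":[[0.06,-0.017,0],[0.1196,-0.0363,0],[0.1196,-0.0363,0]],"turn":[-0.05,-0.1,-0.1]}' >/dev/null; python3 chk.py &&
python3 -m crank '{"travel":[[0.06,-0.017,0],[0.1196,-0.0363,0],[0.1196,-0.0363,0]],"turn":[-0.05,-0.1,-0.1]}' >/dev/null && python3 chk.py &&
python3 -m crank '{"travel":[[0.06,-0.017,0],[0.1196,-0.0363,0],[0.1196,-0.0363,0]],"turn":[-0.05,-0.1,-0.1]}' >/dev/null && python3 chk.py &&
python3 -m crank '{"travel":[[0.06,-0.017,0],[0.1196,-0.0363,0],[0.1196,-0.0363,0]],"turn":[-0.05,-0.1,-0.1]}' >/dev/null && python3 chk.py &&
python3 -m crank '{"travel":[[0.06,-0.017,0],[0.1196,-0.0363,0],[0.1196,-0.0363,0]],"turn":[-0.05,-0.1,-0.1]}' >/dev/null && python3 chk.py
echo rc $?
```

```text
t 18.6 knob ang -151.3 r 0.0494 z 0.0749 F [1.7 1.5 5.5] gap 0.0163458602191282 toolx -75.8 j [-0.17  0.22 -0.48  0.86  0.   -1.99]
wrist n 244 along-axis px [-25.  -15.5  36.6] ca
scene n 8 along-axis px [-1.7  9.7 11.1] capHi 1
t 18.95 knob ang -145.5 r 0.0494 z 0.075 F [2.1 0.7 5.3] gap 0.016176186219536374 toolx -70.0 j [-0.18  0.23 -0.47  0.86  0.   -2.1 ]
wrist n 285 along-axis px [-25.2 -11.5  36.5] ca
scene n 4 along-axis px [-3.1  3.3 10. ] capHi 1
t 19.3 knob ang -139.9 r 0.0494 z 0.075 F [2.2 1.  6.6] gap 0.016296022819655996 toolx -64.3 j [-0.19  0.23 -0.47  0.87  0.   -2.21]
wrist n 416 along-axis px [-25.4  14.9  33.5] ca
scene n 1 along-axis px [-2.5 -2.5 -2.5] capHi 1
rc 1
```

Run:
```python
from h import *
orange('wrist','w7.png');orange('top','t7.png')
a=cv2.imread('pics/w7.png');t=cv2.imread('pics/t7.png');p=cv2.imread('pics/m1wrist.png')
o=np.zeros((600,800,3),np.uint8)
o[:300,:400]=cv2.resize(a[200:320,100:260],(400,300));o[:300,400:]=cv2.resize(p[200:320,100:260],(400,300));o[300:,:400]=cv2.resize(t[200:250,140:207],(400,300))
cv2.imwrite('pics/c7.png',o)
```

```text
wrist n 411 along-axis px [-25.4  14.8  33.5] capHi 40.2 lo 29.3 axis px [177. 252.] [159. 288.]
top n 4 along-axis px [-5.3 -4.9 -1.5] capHi 3.7 lo 2.8 axis px [180. 231.] [176. 232.]
```

View pics/c7.png

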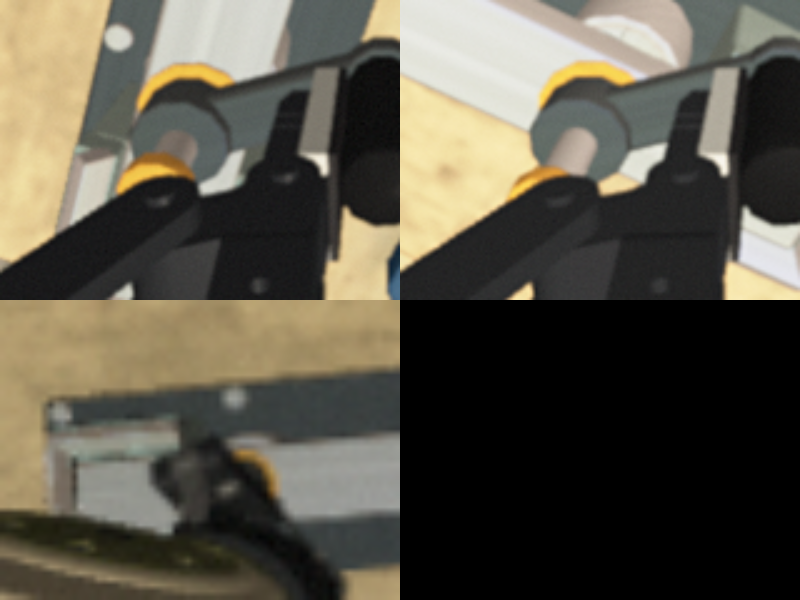

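The left crop (now) shows the brass cap close above the hub at (155,170) with a much shorter exposed shaft. Earlier (right crop) the cap was at (540,185) with a long shaft, so the bolt has dropped. Next I'll work out rows for one forward turn with the gripper's orientation fixed.

Run:
```python
import numpy as np,json
from h import *
angle()
for n in range(10):
    d0=np.radians(-76-36*n); th=np.radians(7.2*np.arange(1,6))
    print(n,json.dumps([[round(1.25*(np.cos(d0-t)-np.cos(d0)),3),round(-1.25*(np.sin(d0-t)-np.sin(d0)),3),0] for t in th]))
```

```text
t 19.5 knob ang -139.9 r 0.0494 z 0.075 F [1.7 1.3 5.1] gap 0.01605130066146892 toolx -64.4 j [-0.19  0.23 -0.47  0.87  0.   -2.2 ]
0 [[-0.154, 0.028, 0], [-0.311, 0.037, 0], [-0.468, 0.026, 0], [-0.622, -0.004, 0], [-0.771, -0.054, 0]]
1 [[-0.142, -0.068, 0], [-0.274, -0.153, 0], [-0.394, -0.254, 0], [-0.5, -0.369, 0], [-0.592, -0.497, 0]]
2 [[-0.075, -0.138, 0], [-0.131, -0.284, 0], [-0.169, -0.437, 0], [-0.188, -0.593, 0], [-0.187, -0.75, 0]]
3 [[0.021, -0.156, 0], [0.061, -0.307, 0], [0.12, -0.453, 0], [0.196, -0.59, 0], [0.289, -0.716, 0]]
4 [[0.108, -0.114, 0], [0.23, -0.213, 0], [0.363, -0.296, 0], [0.506, -0.362, 0], [0.655, -0.409, 0]]
5 [[0.154, -0.028, 0], [0.311, -0.037, 0], [0.468, -0.026, 0], [0.622, 0.004, 0], [0.771, 0.054, 0]]
6 [[0.142, 0.068, 0], [0.274, 0.153, 0], [0.394, 0.254, 0], [0.5, 0.369, 0], [0.592, 0.497, 0]]
7 [[0.075, 0.138, 0], [0.131, 0.284, 0], [0.169, 0.437, 0], [0.188, 0.593, 0], [0.187, 0.75, 0]]
8 [[-0.021, 0.156, 0], [-0.061, 0.307, 0], [-0.12, 0.453, 0], [-0.196, 0.59, 0], [-0.289, 0.716, 0]]
9 [[-0.108, 0.114, 0], [-0.23, 0.213, 0], [-0.363, 0.296, 0], [-0.506, 0.362, 0], [-0.655, 0.409, 0]]
```

```bash
A='import h;h.angle()'
python3 -m crank '{"travel":[[-0.154,0.028,0],[-0.311,0.037,0],[-0.468,0.026,0],[-0.622,-0.004,0],[-0.771,-0.054,0]],"turn":[0,0,0,0,0]}' >/dev/null; python3 -c "$A"
python3 -m crank '{"travel":[[-0.142,-0.068,0],[-0.274,-0.153,0],[-0.394,-0.254,0],[-0.5,-0.369,0],[-0.592,-0.497,0]],"turn":[0,0,0,0,0]}' >/dev/null; python3 -c "$A"
python3 -m crank '{"travel":[[-0.075,-0.138,0],[-0.131,-0.284,0],[-0.169,-0.437,0],[-0.188,-0.593,0],[-0.187,-0.75,0]],"turn":[0,0,0,0,0]}' >/dev/null; python3 -c "$A"
```

```text
t 19.9167 knob ang -176.3 r 0.0501 z 0.0749 F [ 1.  -0.7  5.7] gap 0.016270378072198683 toolx -64.4 j [-0.13  0.21 -0.49  0.86 -0.   -2.15]
t 20.3333 knob ang 148.0 r 0.0509 z 0.0749 F [-1.5 -0.9  8.9] gap 0.016063670640288387 toolx -64.4 j [-0.06  0.23 -0.47  0.87 -0.   -2.08]
t 20.75 knob ang 112.6 r 0.0513 z 0.075 F [-2.1  1.3 10.1] gap 0.01622712126721551 toolx -64.4 j [-0.02  0.28 -0.41  0.89  0.   -2.04]
```

The radius readings fit a constant 1.3 mm grip offset with no slip, and forces are low. Continuing.

```bash
A='import h;h.angle()'
python3 -m crank '{"travel":[[0.021,-0.156,0],[0.061,-0.307,0],[0.12,-0.453,0],[0.196,-0.59,0],[0.289,-0.716,0]],"turn":[0,0,0,0,0]}' >/dev/null; python3 -c "$A"
python3 -m crank '{"travel":[[0.108,-0.114,0],[0.23,-0.213,0],[0.363,-0.296,0],[0.506,-0.362,0],[0.655,-0.409,0]],"turn":[0,0,0,0,0]}' >/dev/null; python3 -c "$A"
python3 -m crank '{"travel":[[0.154,-0.028,0],[0.311,-0.037,0],[0.468,-0.026,0],[0.622,0.004,0],[0.771,0.054,0]],"turn":[0,0,0,0,0]}' >/dev/null; python3 -c "$A"
python3 -m crank '{"travel":[[0.142,0.068,0],[0.274,0.153,0],[0.394,0.254,0],[0.5,0.369,0],[0.592,0.497,0]],"turn":[0,0,0,0,0]}' >/dev/null; python3 -c "$A"
```

```text
t 21.1667 knob ang 76.7 r 0.0513 z 0.0751 F [-1.1  4.8  9. ] gap 0.016326522078527486 toolx -64.3 j [-0.01  0.33 -0.33  0.91  0.   -2.03]
t 21.5833 knob ang 40.5 r 0.0509 z 0.0752 F [1.6 2.3 6.6] gap 0.01631882352217769 toolx -64.3 j [-0.04  0.37 -0.27  0.93  0.   -2.06]
t 22.0 knob ang 4.2 r 0.0503 z 0.0751 F [0.1 1.8 7.2] gap 0.016054891341177102 toolx -64.4 j [-0.09  0.39 -0.25  0.94  0.   -2.11]
t 22.4167 knob ang -32.3 r 0.0496 z 0.0751 F [-0.7  2.1  8. ] gap 0.015974655068360277 toolx -64.4 j [-0.15  0.37 -0.27  0.93  0.   -2.17]
```

```bash
A='import h;h.angle()'
python3 -m crank '{"travel":[[0.075,0.138,0],[0.131,0.284,0],[0.169,0.437,0],[0.188,0.593,0],[0.187,0.75,0]],"turn":[0,0,0,0,0]}' >/dev/null; python3 -c "$A"
python3 -m crank '{"travel":[[-0.021,0.156,0],[-0.061,0.307,0],[-0.12,0.453,0],[-0.196,0.59,0],[-0.289,0.716,0]],"turn":[0,0,0,0,0]}' >/dev/null; python3 -c "$A"
python3 -m crank '{"travel":[[-0.108,0.114,0],[-0.23,0.213,0],[-0.363,0.296,0],[-0.506,0.362,0],[-0.655,0.409,0]],"turn":[0,0,0,0,0]}' >/dev/null; python3 -c "$A"
python3 -m crank '{"travel":[[0,0,0],[0,0,0],[0,0,0],[0,0,0]],"turn":[0,0,0,0]}' >/dev/null
python3 - <<'E'
from h import *
angle();orange('wrist','w8.png');t=cam('top','t8.png')['image'][:,:,::-1]
a=cv2.imread('pics/w8.png');p=cv2.imread('pics/w7.png')
o=np.zeros((600,800,3),np.uint8)
o[:300,:400]=cv2.resize(a[200:320,100:260],(400,300));o[:300,400:]=cv2.resize(p[200:320,100:260],(400,300));o[300:,:400]=cv2.resize(t[190:270,135:242],(400,300));o[300:,400:]=cv2.resize(a,(400,300))
cv2.imwrite('pics/c8.png',o)
E
```

```text
t 22.8333 knob ang -68.6 r 0.0491 z 0.075 F [-0.1  3.4  9.7] gap 0.01601778201909028 toolx -64.4 j [-0.19  0.33 -0.33  0.91  0.   -2.21]
t 23.25 knob ang -104.6 r 0.049 z 0.0751 F [2.1 4.6 6.3] gap 0.015814064911427013 toolx -64.3 j [-0.21  0.28 -0.41  0.88  0.   -2.23]
t 23.6667 knob ang -140.4 r 0.0495 z 0.075 F [3.7 1.6 4.6] gap 0.016470055736771797 toolx -64.4 j [-0.19  0.23 -0.47  0.87  0.   -2.2 ]
t 24.0 knob ang -141.1 r 0.0495 z 0.0748 F [0.9 3.2 6.4] gap 0.015940797602231462 toolx -64.3 j [-0.18  0.23 -0.47  0.87  0.   -2.2 ]
wrist n 639 along-axis px [-25.2  11.3  27.2] capHi 40.1 lo 29.3 axis px [176. 251.] [158. 287.]
```

View pics/c8.png

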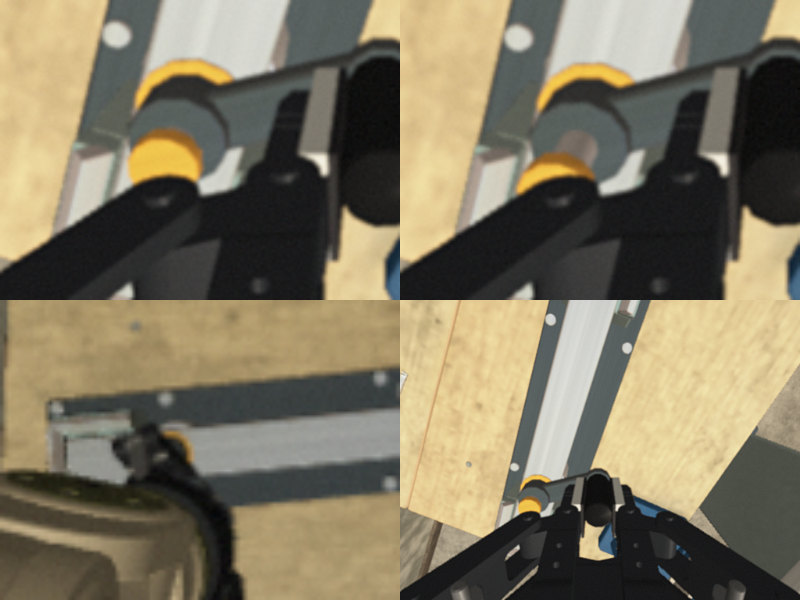

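The cap now sits almost on the hub (left crop, (165,155)), about one pitch lower than after the drop (right crop). The bar still lies in its pockets, and the knob is still gripped at (597,510) in the small wrist view. Handing in.

Run:
```python
from h import *
s=get_state();print(abs(s['qvel']).max(),s['clock'],s['finger_gap']);print(hand_in())
```

```text
0.0016548728402536492 24.1 0.015623580313196406
the job is handed in; nothing more can be done
None
```

The bar is home in both pockets. The bolt was turned back until it dropped, then forward one full turn, and I handed the job in at 24.1 s with the knob still gripped.

- **Bar:** I set it down and let go once the fingertips were back at the gripped height above the pocket floor (46.1 mm) and the wrist force showed the fixture carrying the weight. The pictures then showed both ends inside the pockets, and the bar had not moved by the end.
- **Turning backward:** After about 1.9 rad the cap fell clearly towards the hub in the wrist view. I checked every 0.1 rad, so the stop is at most about 0.1 rad past the drop. By then the gripper hid the cap from the scene camera, so the wrist view is the only evidence for the drop.
- **Turning forward:** I commanded 360° and measured about 361°. The cap sank roughly one more pitch, almost to the hub.
- **At the end:** The joints were still (0.002 rad/s at most). My printed force readings stayed around 10 N or below, and I moved none of the bystanders.

**Disagreement:** the radius to my estimated bolt axis varied between 49.0 and 51.3 mm. That fits a constant grip offset of about 1.3 mm rather than slip, and the turn closed on the same point to within about 1°.

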